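# Open the bayonet filter holder

### The job

Open the filter holder that has the orange grip so its filter can be changed: press its bayonet cover down against the spring, twist it a quarter turn counter-clockwise (seen from above) to free it from its lugs, and lift it off. Set the cover down, without dropping it, grip up in the middle of the green mat and let go; leave the holder with the blue grip closed.

Things in the scene. Friction and masses are not known exactly. Their poses are not given: they have to be found in the camera images.
- orange_grip (a point): Centre of the upright orange grip bar of a loose cover (0.1-0.21 kg): 56 mm long (own x), 14 wide (own y). Its top is 16 mm above, the white cover disc (diameter 84) 24 below, the cover's flat underside 50 below this point. Pushed down 6 mm or more (about 7 N; bottoms at 11 mm, 9 N) it turns counter-clockwise from above, free of the hooks from 45 degrees, up to 140. Freed and unpressed it springs up to 5 mm above its start.
- orange_holder: The fixed holder under the orange cover: white round body, orange band, 120 mm flange. Origin: centre of its underside, on the bench; z up, x through its two steel hooks (70 mm high, 43 to 59 mm from the axis, 32 wide), which hold two ears of the cover. Closed, the grip's centre is 89 mm above the origin, bar along x. The freed cover lifts straight out; raise it 30 mm before moving sideways.
- mat_top (a point): Centre of the upper face of the green square mat, 160 x 160 mm, 3 mm thick, fixed on the bench; z up. With the cover lying on it the orange grip's centre is 50 mm above this point.
- blue_grip (a point): Centre of the blue grip bar on the cover of a second holder, alike in all sizes and axes but with blue bar and band; it stays closed.

How it is judged:
By the outcome, as a careful person would: the job done as asked, in the order asked, and still so for the second after the job is handed in, with the robot touching nothing.
It also fails if it takes over 48 s, if anything falls off the work surface, if the arm or the gripper's body presses on something with over 40 N, if the wrist force passes 120 N, or if a joint passes its speed limit or range.

### The arm

A 6-joint arm with a two-finger parallel gripper is mounted at the origin on a cart in front of the work surface, level with it; the furniture and walls round the work are solid. World frame = base frame: x ahead of the robot, y to its left, z up, the work surface at z = 0. Lengths are in m, angles in rad, forces in N, time in s.
With the tool pointing down it reaches from about 0.35 to 0.85 m from the base axis. Payload 8.1 kg.
Tool frame: the origin (TCP) lies at the very end of the fingers, on their centre line; the grasp point (between the pads) lies tcp_to_grasp behind it (tcp_to_grasp is the distance from the TCP to the grasp point, in m); z points along the fingers, y is the line along which they close (so a half turn about z gives the same grasp; the last joint's range is limited). The gripper opens to 85 mm and grips with 20 to 120 N. Pads are 22 mm wide; open, the fingers measure 114 mm over their backs; the gripper's body (76 mm by 85 mm) begins 54 mm behind the grasp point. The pads swing forward as they close: fully open they stand 13 mm farther back than shut.
Start: joints at [-1.267, 0.13, 1.488, -0, 1.523, -0.085], TCP at [0.227, -0.555, 0.231] pointing down, gripper open.
Joint ranges: [-2.96, 2.96], [-0.89, 2.26], [0.02, 2.5], [-1.34, 4.48], [0, 2.73], [-2.66, 2.66]. Speed limits (rad/s): [2.39, 2.39, 2.79, 3.14, 3.14, 3.14].

### API

Orientations are given as a unit quaternion [x, y, z, w].
In Python, from cell import * gives the robot as it stands.
- The arm moves only by the tool jog_arm, never from a script. Its argument "rows" is a list of rows, each a list of 6 numbers: the shift along the tool's x, y, z in mm, then the turn, a rotation vector about the tool's x, y, z in degrees. In form: [[dx, dy, dz, rx, ry, rz], ...]. A call has 1 to 20 rows; each row shifts and turns the commanded pose from where the row before left it, along the tool's axes as they then stand; what a row does not reach is not made up. A row lasts 1/10 s, in which the tool goes at most 50 mm and 8.59 degrees, less where a joint would pass 70% of its speed; a pose out of reach is approached as far as the arm can. A call with a gripper value outside its range is refused whole. "hand" is the finger opening in mm, from 0 to 85.4, set as the call begins (left out, the last holds). The fingers move at their own pace and stop on an object; the grip force is fixed at half the most. Time passes only in rows, so rows that do not move let the fingers close. It gives the time, the measured TCP pose, the force, the opening and the grip force at its end, in the units of the state.
- get_state(): the state, without advancing time (a new reading comes with each control period).
- capture(name): name is "scene" or "side" or "wrist"; returns a dict with "pixels" (420x560x3 uint8, red, green, blue), "camera_matrix" (3x3 intrinsics, pixels), "R" (3x3) and "t" (3): a world point X has camera coordinates R X + t; the wrist camera has in their place "hand_eye" (4x4, takes a point from camera to tool coordinates, whose origin is the TCP and whose axes are the flange's). Camera axes: x right, y down, z forward; pixel columns grow to the right and rows downward; lengths in m; the calibration is good to about 2 mm. A picture is of the moment at which its call begins: read the wrist's pose just before it. There is no depth.
- sign_off(): hands the job in; it is judged then, once.
Trained networks look in a picture, given as the dict that the camera call returned (one of the last four; its "shot" number tells which), for a name from the list of things; names that differ only in an ending like _2 or _b are one class to them, and where a whole thing is asked for, a point or a joint stands for the part that bears it (a point fixed in the world has none). Each returns a list of dicts, best first, with "confidence" (0 to 1); they miss things now and then, are a little off and sometimes report something else, mostly with a low value. They report only what shows in the picture. A call takes as long as a camera call.
- spot_in(picture, name): "at" ([x, y, z] in m, in world coordinates, good to about 4 mm: the middle of the surface that is visible of it).
- outline_of(picture, name): "mask" (420x560 bool, what is visible of it).
The state is a dict: "time_s": time; "joint_positions": joint angles; "qd": joint speeds; "joint_torque": joint torques, N m; "tool_pos": TCP position; "tcp_rot": TCP orientation; "ft_force": force on the tool from outside, world axes, zero at the start; "wrist_torque": the same for the moment, N m; "finger_gap": finger opening in m; "finger_force": force on a finger pad.
Only numpy, scipy, OpenCV 4.12 (cv2) and the standard library are available. Lean on these libraries where they do the work, as an engineer would, in place of code of your own. Each camera call takes 0.05 s, during which the arm holds its last target. There are 200 camera calls.

## Working session

There is one attempt and no reset: what is moved stays moved. The work goes in short steps, Python scripts to look and compute and a tool call to move; the robot and the scene stay as the last step left them, time stands still between calls to the robot, and variables do not carry over. Pictures are saved under pics/ and viewed, at most 10 in all, crops included, and the job is handed in when it is done.

Besides the shell and the picture viewer there is one more tool, called by a JSON object that holds its "op" and its "data". jog_arm: Moves the arm, as the interface text tells. Its arguments: {"type":"object","properties":{"rows":{"type":"array"},"hand":{"type":"number"}},"required":["rows"]}

```bash
mkdir -p pics; python3 - <<'E'
from cell import *
import cv2,numpy as np
s=get_state();print({k:np.round(v,3) for k,v in s.items()})
try: print(tcp_to_grasp)
except Exception as e: print(e)
ims=[]
for c in("scene","side"):
    p=capture(c);ims.append(p["pixels"][:,:,::-1])
    print(c,np.round(p["camera_matrix"],1).tolist(),np.round(p["R"],3).tolist(),np.round(p["t"],3))
    for n in("orange_grip","orange_holder","mat_top","blue_grip"):
        for d in spot_in(p,n)[:2]: print(n,np.round(d["at"],4),round(d["confidence"],2))
im=np.hstack(ims);cv2.imwrite("pics/a.png",cv2.resize(im,(800,300),interpolation=cv2.INTER_AREA))
cv2.imwrite("pics/scene.png",ims[0]);cv2.imwrite("pics/side.png",ims[1])
E
```

```text
{'time_s': np.float64(0.0), 'joint_positions': array([-1.267,  0.131,  1.489, -0.   ,  1.523, -0.085]), 'qd': array([-0.001, -0.001,  0.001,  0.   ,  0.   , -0.001]), 'joint_torque': array([ 0.0000e+00, -5.6940e+01, -5.0055e+01, -0.0000e+00,  1.5000e-02,
       -0.0000e+00]), 'tool_pos': array([ 0.227, -0.555,  0.23 ]), 'tcp_rot': array([ 0.981,  0.193, -0.   , -0.001]), 'ft_force': array([ 0.575, -0.049,  1.016]), 'wrist_torque': array([-0.04 , -0.019,  0.007]), 'finger_force': np.float64(0.0), 'finger_gap': np.float64(0.085)}
0.0187
scene [[397.8, 0.0, 279.7], [0.0, 397.8, 209.2], [0.0, 0.0, 1.0]] [[-0.865, -0.502, 0.007], [-0.301, 0.507, -0.807], [0.402, -0.7, -0.59]] [0.468 0.215 0.76 ]
orange_grip [0.5266 0.0292 0.064 ] 0.91
orange_holder [0.5067 0.0505 0.0325] 0.78
mat_top [ 0.5692 -0.2109  0.0045] 0.66
blue_grip [0.4566 0.3023 0.0638] 0.76
side [[405.1, 0.0, 286.3], [0.0, 405.1, 217.4], [0.0, 0.0, 1.0]] [[0.999, -0.038, 0.02], [-0.01, -0.659, -0.752], [0.042, 0.751, -0.659]] [-0.52   0.068  0.957]
orange_grip [0.5377 0.0065 0.0653] 0.76
orange_holder [ 0.5342 -0.0144  0.0347] 0.88
mat_top [ 0.522  -0.2159  0.0023] 0.86
blue_grip [0.4719 0.2791 0.0665] 0.78
blue_grip [0.5338 0.0021 0.0603] 0.47
```

View pics/scene.png

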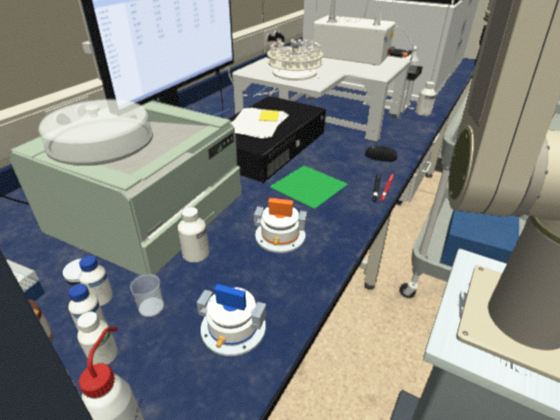

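View pics/side.png

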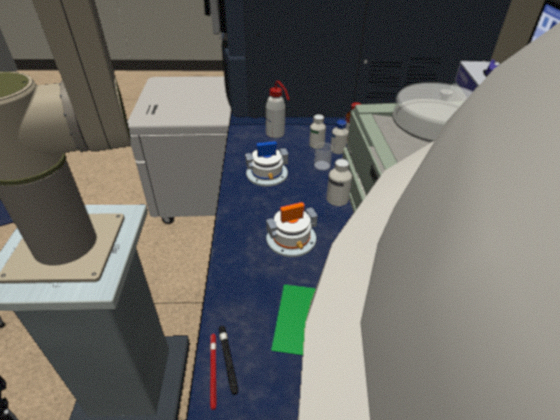

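The scene view shows the orange grip at (281,208), the blue grip at (230,297) and the mat at (310,186). In the side view the orange grip is at (292,212), and the arm hides part of the mat. I'll segment by colour and intersect with the known heights.

```bash
cat > h.py <<'E'
from cell import *
import cv2,numpy as np
from scipy.spatial.transform import Rotation as Ro
def cam(c):
    s=get_state();p=capture(c)
    if c=="wrist":
        T=np.eye(4);T[:3,:3]=Ro.from_quat(s["tcp_rot"]).as_matrix();T[:3,3]=s["tool_pos"]
        M=np.linalg.inv(T@p["hand_eye"]);p["R"],p["t"]=M[:3,:3],M[:3,3]
    return p
def unproj(p,uv,z):
    uv=np.atleast_2d(uv).astype(float);K=p["camera_matrix"]
    d=np.c_[uv,np.ones(len(uv))]@np.linalg.inv(K).T@p["R"]
    o=-p["R"].T@p["t"];return o+d*((z-o[2])/d[:,2])[:,None]
def proj(p,X):
    c=np.atleast_2d(X)@p["R"].T+p["t"];q=c@p["camera_matrix"].T;return q[:,:2]/q[:,2:]
def colmask(p,lo,hi,k=1):
    m=cv2.inRange(cv2.cvtColor(p["pixels"],cv2.COLOR_RGB2HSV),lo,hi)
    n,l,st,ce=cv2.connectedComponentsWithStats(m)
    i=1+np.argsort(-st[1:,4])[:k];return [(l==j,st[j],ce[j]) for j in i]
OR=((5,170,120),(16,255,255));GR=((50,150,60),(75,255,255));BL=((105,190,110),(120,255,255))
def barmask(xy,yaw,p,zc=.089):
    a=np.array([[sx*.028,sy*.007,sz*.016] for sx in(-1,1) for sy in(-1,1) for sz in(-1,1)])
    c,s=np.cos(yaw),np.sin(yaw);P=a@np.array([[c,s,0],[-s,c,0],[0,0,1]])+[xy[0],xy[1],zc]
    m=np.zeros((1680,2240),np.uint8);cv2.fillConvexPoly(m,cv2.convexHull((proj(p,P)*4+1.5).round().astype(np.int32)),1)
    return cv2.resize(m.astype(np.float32),(560,420),interpolation=cv2.INTER_AREA)
def fitbar(views,x0,zc=.089):
    from scipy.optimize import minimize
    f=lambda v:sum((np.abs(barmask(v[:2],v[2],p,zc)-m)).sum()/m.sum() for p,m in views)
    best=min((minimize(f,[*x0,y],method="Nelder-Mead",options=dict(initial_simplex=[[x0[0],x0[1],y],[x0[0]+.01,x0[1],y],[x0[0],x0[1]+.01,y],[x0[0],x0[1],y+.3]])) for y in np.arange(0,np.pi,.4)),key=lambda r:r.fun)
    return best.x,best.fun
E
python3 - <<'E'
from h import *
V=[]
for c in("scene","side"):
    p=cam(c)
    for nm,cc in(("or",OR),("bl",BL)):
        for m,st,ce in colmask(p,*cc,3): print(c,nm,st,ce.round(1),unproj(p,ce,.089).round(4))
    m,st,ce=colmask(p,*OR)[0];V.append((p,m))
    m,st,ce=colmask(p,*GR)[0];ys,xs=np.nonzero(m);P=unproj(p,np.c_[xs,ys],.003)
    print("mat",st,cv2.minAreaRect(P[:,:2].astype(np.float32)*1000))
print(fitbar(V,(.535,.018)));print(fitbar(V[:1],(.535,.018)));print(fitbar(V[1:],(.535,.018)))
E
```

```text
scene or [269 198  24  19 366] [280.2 207.1] [[0.528  0.0219 0.089 ]]
scene or [403  53   4   3   7] [404.6  54.3] [[ 0.6446 -1.3894  0.089 ]]
scene bl [215 284  30  26 527] [229.6 296.9] [[0.4703 0.2967 0.089 ]]
scene bl [ 80 294   1   1   1] [ 80. 294.] [[0.6979 0.4233 0.089 ]]
scene bl [ 77 296   1   1   1] [ 77. 296.] [[0.6985 0.4289 0.089 ]]
mat [ 271  166   76   43 1689] ((571.7728881835938, -216.90011596679688), (161.32762145996094, 160.32130432128906), 79.30390167236328)
side or [281 203  23   9 123] [291.9 206.9] [[0.5328 0.0308 0.089 ]]
side or [287 218  11   5  31] [292.6 219.7] [[ 0.5321 -0.0143  0.089 ]]
side or [285 215   1   1   1] [285. 215.] [[0.5156 0.0022 0.089 ]]
side bl [257 142  20   5  63] [266.  143.5] [[0.4727 0.3138 0.089 ]]
side bl [264 155   6   1   6] [266.5 155. ] [[0.4739 0.2536 0.089 ]]
side bl [337 121   1   2   2] [337.  121.5] [[0.6933 0.4438 0.089 ]]
mat [ 271  285   44   70 1947] ((526.3206176757812, -212.3258056640625), (161.33323669433594, 66.87576293945312), 78.38687896728516)
(array([0.53051967, 0.02475507, 0.76612843]), np.float64(2.03052112488338))
(array([0.52927188, 0.02178391, 0.3326472 ]), np.float64(0.17076502732240437))
(array([0.53081954, 0.02960001, 0.89668853]), np.float64(1.6722560975609757))
```

```bash
cat >> h.py <<'E'
def delta(pos,yaw):
    "tool-frame shift (mm) and turn (deg) to tool down, x axis at yaw(rad)"
    s=get_state();R=Ro.from_quat(s["tcp_rot"])
    c,q=np.cos(yaw),np.sin(yaw);T=Ro.from_matrix(np.array([[c,q,0],[q,-c,0],[0,0,-1.]]))
    d=R.inv().apply(np.array(pos)-s["tool_pos"])*1000;r=np.degrees((R.inv()*T).as_rotvec())
    return d.round(1),r.round(2)
E
python3 - <<'E'
from h import *
p=cam("wrist");print(p["hand_eye"].round(3).tolist(),p["camera_matrix"].round(0).tolist())
H=p["hand_eye"]
yaw=.33;c,q=np.cos(yaw),np.sin(yaw);T=np.array([[c,q,0],[q,-c,0],[0,0,-1.]])
# pixel of grip with TCP directly above at z=.25
for off in((0,0),(-.05,0),(0,-.05),(-.08,0)):
    X=np.array([.529,.022,.089]);tp=np.array([.529+off[0],.022+off[1],.25])
    cc=np.linalg.inv(H)@np.r_[T.T@(X-tp),1];u=p["camera_matrix"]@cc[:3];print(off,(u/u[2]).round())
print(delta((.529,.022,.25),.33))
E
```

```text
[[0.0, -0.948, -0.317, 0.08], [1.0, 0.0, 0.0, -0.001], [-0.0, -0.317, 0.948, -0.142], [0.0, 0.0, 0.0, 1.0]] [[292.0, 0.0, 277.0], [0.0, 292.0, 212.0], [0.0, 0.0, 1.0]]
(0, 0) [278. 194.   1.]
(-0.05, 0) [294. 149.   1.]
(0, -0.05) [233. 179.   1.]
(-0.08, 0) [304. 120.   1.]
(array([ 497.8, -419.8,  -18.7]), array([-0.  ,  0.  ,  3.37]))
```

{"op": "jog_arm", "data": {"rows": [[15,-13,0,0,0,0],[32,-27,-1,0,0,0],[32,-27,-1,0,0,0],[32,-27,-1,0,0,0],[32,-27,-1,0,0,0],[32,-27,-1,0,0,0],[32,-27,-1,0,0,0],[32,-27,-1,0,0,0],[32,-27,-1,0,0,0],[32,-27,-1,0,0,0],[32,-27,-1,0,0,0],[32,-27,-1,0,0,0],[32,-27,-1,0,0,0],[32,-27,-1,0,0,0],[32,-27,-1,0,0,0],[32,-27,-1,0,0,0],[3,-2,-4,0,0,3.4],[0,0,0,0,0,0],[0,0,0,0,0,0]]}}

```text
time_s: 2.55
tool_pos: [0.529, 0.022, 0.2503]
tcp_rot: [0.986, 0.165, -0.0, 0.0]
ft_force: [-0.6, -0.9, -0.3]
finger_gap: 0.0855
finger_force: 0.0
```

```bash
python3 - <<'E'
from h import *
p=cam("wrist");s=get_state();print(s["tool_pos"].round(4),s["time_s"])
cv2.imwrite("pics/w1.png",p["pixels"][:,:,::-1])
m,st,ce=colmask(p,*OR)[0];print(st,ce,unproj(p,ce,.105).round(4))
print(fitbar([(p,m)],(.53,.022)))
q=cam("scene");ms=colmask(q,*OR)[0][0];print(fitbar([(q,ms)],(.53,.022)));print(fitbar([(p,m),(q,ms)],(.53,.022)))
r=cam("side")
for z in (q,r):
  mm,st,_=colmask(z,*GR)[0];ys,xs=np.nonzero(mm);print("mat",st,cv2.minAreaRect(unproj(z,np.c_[xs,ys],.003)[:,:2].astype(np.float32)*1000))
E
```

```text
[0.5288 0.0216 0.2502] 2.6
[276 166  16  57 198] [282.82323232 186.3030303 ] [[0.542 0.021 0.105]]
(array([0.53021461, 0.01726933, 0.33044716]), np.float64(3.0978535353535355))
(array([0.52764701, 0.02109305, 0.34919055]), np.float64(0.17688356164383562))
(array([0.53149441, 0.01770882, 0.3299021 ]), np.float64(3.382350041511))
mat [ 271  166   76   42 1684] ((571.158203125, -216.97833251953125), (161.69744873046875, 160.68955993652344), 78.98182678222656)
mat [ 271  285   44   70 1946] ((526.0029296875, -211.96543884277344), (161.423828125, 66.8542709350586), 78.08567810058594)
```

View pics/w1.png

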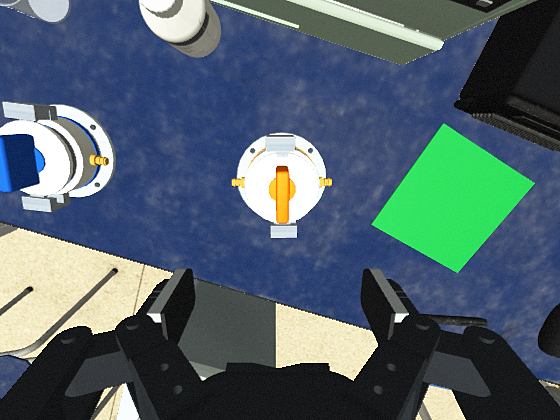

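The wrist view shows the grip at (282,194), hooks at (281,142) and (284,231), and the mat with corners (444,124), (534,184), (458,272) and (372,224). The bar's orange is brighter here, so I'll fit with a wider mask.

```bash
python3 - <<'E'
from h import *
p=cam("wrist");hsv=cv2.cvtColor(p["pixels"],cv2.COLOR_RGB2HSV)
for r in(170,188,205,220): print(r,[tuple(map(int,x)) for x in hsv[r,266:298:3]])
for hi in(20,25):
    m=colmask(p,(3,150,100),(hi,255,255))[0][0];m=cv2.morphologyEx(m.astype(np.uint8),cv2.MORPH_OPEN,np.ones((30,1),np.uint8))
    ys,xs=np.nonzero(m);print(hi,xs.min(),xs.max(),ys.min(),ys.max(),m.sum(),fitbar([(p,m)],(.53,.022)))
print(proj(p,[.529,.022,.105]),proj(p,[.529,.022,.089]))
X=unproj(p,[[281,142],[284,231]],.07);print(X,X.mean(0))
mm=colmask(p,*GR)[0][0];ys,xs=np.nonzero(mm);print(cv2.minAreaRect(unproj(p,np.c_[xs,ys],.003)[:,:2].astype(np.float32)*1000))
E
```

```text
170 [(0, 0, 255), (0, 0, 255), (0, 0, 255), (19, 48, 246), (11, 252, 157), (11, 255, 152), (10, 236, 159), (8, 168, 146), (0, 0, 255), (0, 0, 255), (0, 0, 255)]
188 [(0, 0, 255), (23, 227, 255), (23, 205, 255), (15, 229, 246), (24, 210, 255), (23, 209, 255), (22, 213, 255), (16, 241, 253), (23, 212, 255), (23, 227, 255), (0, 0, 255)]
205 [(0, 0, 255), (0, 0, 255), (0, 0, 255), (15, 50, 240), (23, 215, 255), (21, 225, 255), (22, 221, 255), (15, 255, 252), (0, 0, 255), (0, 0, 255), (0, 0, 255)]
220 [(113, 163, 100), (0, 0, 255), (0, 0, 255), (90, 2, 255), (22, 239, 255), (21, 225, 255), (21, 234, 255), (14, 233, 252), (0, 0, 255), (0, 0, 255), (111, 173, 96)]
20 276 287 167 221 107 (array([0.52865978, 0.01702725, 0.33545789]), np.float64(6.540303738317757))
25 276 287 166 223 684 (array([0.52971653, 0.01746112, 0.33257593]), np.float64(0.17945906432748537))
[[277.18016134 197.32285575]] [[277.1861582  193.31833604]]
[[ 0.57964302  0.03495053  0.07      ]
 [ 0.48303609 -0.0022612   0.07      ]] [0.53133955 0.01634466 0.07      ]
((571.8953857421875, -218.2483367919922), (160.21412658691406, 159.48565673828125), 79.51952362060547)
```

```bash
python3 - <<'E'
from h import *
print(delta((.5298,.018,.11),.334),delta((.5298,.018,.073),.334))
E
```

```text
(array([-1.000e-01,  3.500e+00,  1.402e+02]), array([ 0. ,  0. , -0.3])) (array([-1.000e-01,  3.500e+00,  1.772e+02]), array([ 0. ,  0. , -0.3]))
```

{"op": "jog_arm", "data": {"rows": [[0,1.7,15,0,0,-0.3],[0,1.8,25,0,0,0],[0,0,25,0,0,0],[0,0,25,0,0,0],[0,0,15,0,0,0],[0,0,0,0,0,0],[0,0,0,0,0,0]], "hand": 60}}

```text
time_s: 3.45
tool_pos: [0.5302, 0.0187, 0.1455]
tcp_rot: [0.986, 0.166, -0.0, -0.0]
ft_force: [1.3, -0.1, 1.2]
finger_gap: 0.0604
finger_force: 0.0
```

```bash
python3 - <<'E'
from h import *
p=cam("wrist");m=colmask(p,(3,150,100),(26,255,255))[0][0];m=cv2.morphologyEx(m.astype(np.uint8),cv2.MORPH_OPEN,np.ones((40,1),np.uint8))
x,f=fitbar([(p,m)],(.53,.018));print(x,f,get_state()["tool_pos"])
im=p["pixels"][:,:,::-1].copy();c,_=cv2.findContours((barmask(x[:2],x[2],p)>.5).astype(np.uint8),0,2);cv2.drawContours(im,c,-1,(255,0,0),1)
cv2.imwrite("pics/w2.png",im);print(delta((x[0],x[1],.073),x[2]))
E
```

```text
[0.53013104 0.01788128 0.34428395] 0.11650372439478585 [0.5309267  0.0187572  0.14641147]
(array([-1.1,  0.5, 73.4]), array([ 0.04, -0.08, -0.55]))
```

View pics/w2.png

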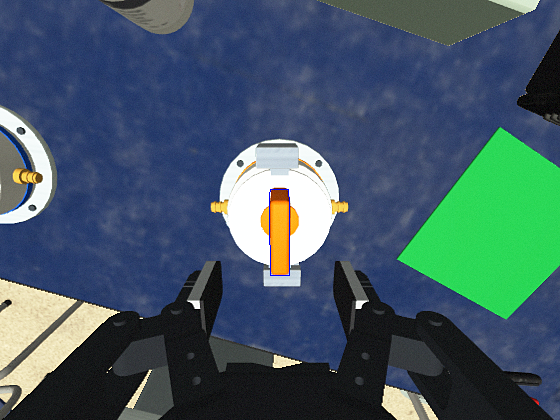

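The fitted outline (blue) lies on the grip bar around (280,232), and the fingers are clear of the hooks. I'll descend and close.

{"op": "jog_arm", "data": {"rows": [[-0.5,0.5,20,0,0,-0.5],[0,0,25,0,0,0],[0,0,18,0,0,0],[0,0,9,0,0,0],[0,0,0,0,0,0],[0,0,0,0,0,0]]}}

```text
time_s: 4.1
tool_pos: [0.5309, 0.0182, 0.0747]
tcp_rot: [0.985, 0.171, 0.001, 0.0]
ft_force: [-0.1, -0.6, 0.7]
finger_gap: 0.0604
finger_force: 0.0
```

{"op": "jog_arm", "data": {"rows": [[0,0,0,0,0,0],[0,0,0,0,0,0],[0,0,0,0,0,0],[0,0,0,0,0,0],[0,0,0,0,0,0],[0,0,0,0,0,0],[0,0,0,0,0,0],[0,0,0,0,0,0]], "hand": 5}}

```text
time_s: 4.9
tool_pos: [0.5304, 0.0182, 0.0736]
tcp_rot: [0.985, 0.171, 0.001, 0.0]
ft_force: [2.5, -1.3, 4.0]
finger_gap: 0.0132
finger_force: 60.6
```

{"op": "jog_arm", "data": {"rows": [[0,0,2,0,0,0],[0,0,3,0,0,0],[0,0,2,0,0,0],[0,0,2,0,0,0],[0,0,0,0,0,0],[0,0,0,0,0,0]]}}

```text
time_s: 5.5
tool_pos: [0.5305, 0.0182, 0.0648]
tcp_rot: [0.985, 0.171, 0.001, 0.0]
ft_force: [-0.1, -1.3, 7.9]
finger_gap: 0.0129
finger_force: 61.1
```

{"op": "jog_arm", "data": {"rows": [[0,0,0,0,0,-2],[0,0,0,0,0,-4],[0,0,0,0,0,-4],[0,0,0,0,0,0]]}}

```text
time_s: 5.9
tool_pos: [0.5303, 0.0184, 0.0647]
tcp_rot: [0.966, 0.257, 0.0, 0.0]
ft_force: [0.3, 0.1, 7.7]
finger_gap: 0.0132
finger_force: 61.1
```

{"op": "jog_arm", "data": {"rows": [[0,0,0,0,0,-5],[0,0,0,0,0,-5],[0,0,0,0,0,-5],[0,0,0,0,0,-5],[0,0,0,0,0,-5],[0,0,0,0,0,-5],[0,0,0,0,0,-5],[0,0,0,0,0,-5],[0,0,0,0,0,-5],[0,0,0,0,0,-5],[0,0,0,0,0,-5],[0,0,0,0,0,-5],[0,0,0,0,0,-5],[0,0,0,0,0,-5],[0,0,0,0,0,-5],[0,0,0,0,0,-5],[0,0,0,0,0,0],[0,0,0,0,0,0]]}}

```text
time_s: 7.7
tool_pos: [0.5302, 0.0184, 0.0647]
tcp_rot: [0.576, 0.818, 0.0, 0.0]
ft_force: [0.7, 0.3, 6.8]
finger_gap: 0.0129
finger_force: 61.1
```

```bash
python3 - <<'E'
from h import *
s=get_state();print(s["tool_pos"],Ro.from_quat(s["tcp_rot"]).as_matrix()[:2,0],s["wrist_torque"],s["ft_force"])
p=cam("wrist");cv2.imwrite("pics/w3.png",p["pixels"][:,:,::-1])
E
```

```text
[0.53023113 0.01843474 0.06465059] [-0.3370867   0.94147361] [-0.02404493  0.04504029  0.0880236 ] [0.6773392  0.33474702 6.81118257]
```

View pics/w3.png

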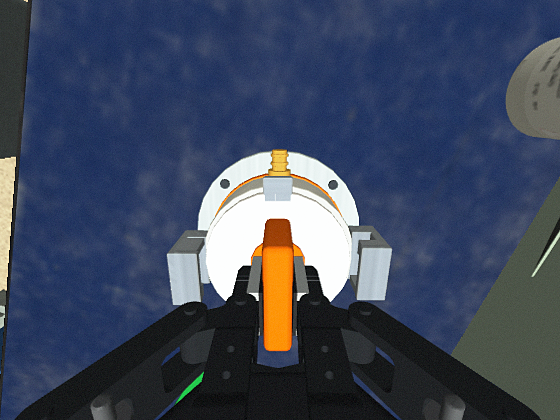

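The bar and its ear (278,187) now stand at a right angle to the hooks (186,265) and (374,262), so the cover has turned 90°. I'll lift.

{"op": "jog_arm", "data": {"rows": [[0,0,-3,0,0,0],[0,0,-5,0,0,0],[0,0,-6,0,0,0],[0,0,-6,0,0,0],[0,0,-10,0,0,0],[0,0,-15,0,0,0],[0,0,-20,0,0,0],[0,0,-20,0,0,0],[0,0,-15,0,0,0],[0,0,0,0,0,0],[0,0,0,0,0,0]]}}

```text
time_s: 8.85
tool_pos: [0.5299, 0.0183, 0.1643]
tcp_rot: [0.576, 0.818, 0.0, 0.0]
ft_force: [0.1, 0.2, -2.2]
finger_gap: 0.0131
finger_force: 59.9
```

```bash
python3 - <<'E'
from h import *
p=cam("side");cv2.imwrite("pics/s2.png",p["pixels"][:,:,::-1])
p=cam("scene");a=p["pixels"][:,:,::-1];cv2.imwrite("pics/s3.png",a[130:370,160:460])
s=get_state();print(s["joint_positions"])
for y in(np.radians(109.7),np.radians(79.3),np.radians(169.3)): print(delta((.572,-.2178,.16),y))
E
```

```text
[-6.22636875e-02 -1.58723847e-02  1.76604345e+00  1.17196574e-05
  1.39356010e+00 -4.05642755e-01]
(array([-236.8,  -39.1,    2.9]), array([-0.11, -0.05, -0.03]))
(array([-236.8,  -39.1,    2.9]), array([-1.200e-01, -2.000e-02,  3.037e+01]))
(array([-236.8,  -39.1,    2.9]), array([ -0.08,  -0.1 , -59.63]))
```

View pics/s3.png

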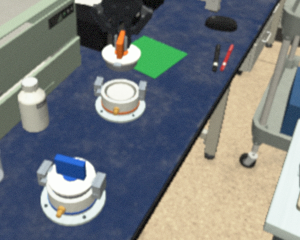

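The cover is in the gripper at (121,50) in the crop and the orange holder at (120,98) is open. Next is the move over the mat.

{"op": "jog_arm", "data": {"rows": [[-9,-1.6,0,0,0,0],[-20,-3.3,0,0,0,0],[-23,-3.8,0,0,0,0],[-23,-3.8,0,0,0,0],[-23,-3.8,0,0,0,0],[-23,-3.8,0,0,0,0],[-23,-3.8,0,0,0,0],[-23,-3.8,0,0,0,0],[-23,-3.8,0,0,0,0],[-23,-3.8,0,0,0,0],[-15,-2.4,0,0,0,0],[-9,-1.4,0,0,0,0],[0,0,0,0,0,0],[0,0,0,0,0,0],[0,0,0,0,0,0]]}}

```text
time_s: 10.45
tool_pos: [0.5729, -0.2171, 0.1643]
tcp_rot: [0.576, 0.818, 0.0, -0.0]
ft_force: [-0.2, -0.7, -1.7]
finger_gap: 0.0129
finger_force: 59.9
```

```bash
python3 - <<'E'
from h import *
print(delta((.572,-.2178,.0376),np.radians(109.7)))
p=cam("wrist");m=colmask(p,*GR)[0];print(m[1])
ys,xs=np.nonzero(m[0]);q=unproj(p,np.c_[xs,ys],.003);print(cv2.minAreaRect(q[:,:2].astype(np.float32)*1000))
p=cam("scene");cv2.imwrite("pics/s4.png",p["pixels"][130:370,160:460,::-1])
E
```

```text
(array([ -0.4,  -1.1, 126.7]), array([-0.  , -0.03,  0.03]))
[  180    88   201   149 13278]
((571.68017578125, -218.84104919433594), (159.3515167236328, 159.50051879882812), 79.50587463378906)
```

View pics/s4.png

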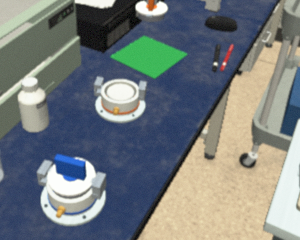

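The mat shows unobstructed at (148,55) in the crop, with the cover held above and behind it in this view. I'll lower it.

{"op": "jog_arm", "data": {"rows": [[-0.7,-1,12,0,0,0],[0,0,20,0,0,0],[0,0,22,0,0,0],[0,0,22,0,0,0],[0,0,20,0,0,0],[0,0,14,0,0,0],[0,0,8,0,0,0],[0,0,4,0,0,0],[0,0,0,0,0,0],[0,0,0,0,0,0],[0,0,0,0,0,0]]}}

```text
time_s: 11.65
tool_pos: [0.573, -0.2194, 0.0435]
tcp_rot: [0.576, 0.818, 0.0, 0.001]
ft_force: [-0.2, 0.2, -0.2]
finger_gap: 0.0129
finger_force: 59.9
```

{"op": "jog_arm", "data": {"rows": [[0,0,1,0,0,0],[0,0,1,0,0,0],[0,0,1,0,0,0],[0,0,0,0,0,0],[0,0,0,0,0,0]]}}

```text
time_s: 12.15
tool_pos: [0.5721, -0.219, 0.0392]
tcp_rot: [0.576, 0.818, -0.0, -0.0]
ft_force: [-0.6, 0.7, -1.4]
finger_gap: 0.0134
finger_force: 59.9
```

{"op": "jog_arm", "data": {"rows": [[0,0,0.6,0,0,0],[0,0,0.6,0,0,0],[0,0,0,0,0,0],[0,0,0,0,0,0],[0,0,0,0,0,0]]}}

```text
time_s: 12.65
tool_pos: [0.5723, -0.2191, 0.0382]
tcp_rot: [0.576, 0.818, 0.0, 0.0]
ft_force: [-0.2, -0.8, 0.0]
finger_gap: 0.0131
finger_force: 59.9
```

{"op": "jog_arm", "data": {"rows": [[0,0,0.5,0,0,0],[0,0,0.5,0,0,0],[0,0,0,0,0,0],[0,0,0,0,0,0],[0,0,0,0,0,0]]}}

```text
time_s: 13.15
tool_pos: [0.5724, -0.2191, 0.0382]
tcp_rot: [0.576, 0.818, -0.0, 0.0]
ft_force: [-4.7, 1.8, 8.9]
finger_gap: 0.0132
finger_force: 61.4
```

{"op": "jog_arm", "data": {"rows": [[0,0,-0.6,0,0,0],[0,0,0,0,0,0],[0,0,0,0,0,0]]}}

```text
time_s: 13.45
tool_pos: [0.5724, -0.2191, 0.0382]
tcp_rot: [0.576, 0.818, 0.0, 0.0]
ft_force: [-2.3, 1.7, 5.7]
finger_gap: 0.0128
finger_force: 60.8
```

{"op": "jog_arm", "data": {"rows": [[0,0,0,0,0,0],[0,0,0,0,0,0],[0,0,0,0,0,0],[0,0,0,0,0,0],[0,0,0,0,0,0],[0,0,0,0,0,0]], "hand": 50}}

```text
time_s: 14.05
tool_pos: [0.5722, -0.219, 0.0376]
tcp_rot: [0.576, 0.818, 0.0, -0.0]
ft_force: [-0.9, -0.4, 0.3]
finger_gap: 0.0502
finger_force: 0.0
```

{"op": "jog_arm", "data": {"rows": [[0,0,-4,0,0,0],[0,0,-10,0,0,0],[0,0,-20,0,0,0],[0,0,-30,0,0,0],[0,0,-30,0,0,0],[0,0,-30,0,0,0],[0,0,-20,0,0,0],[0,0,0,0,0,0],[0,0,0,0,0,0]]}}

```text
time_s: 14.95
tool_pos: [0.5726, -0.2192, 0.1826]
tcp_rot: [0.576, 0.818, 0.0, 0.001]
ft_force: [-0.9, -0.3, -0.7]
finger_gap: 0.05
finger_force: 0.0
```

```bash
python3 - <<'E'
from h import *
p=cam("wrist");cv2.imwrite("pics/w5.png",p["pixels"][:,:,::-1])
m=colmask(p,(3,150,100),(26,255,255))[0][0];m=cv2.morphologyEx(m.astype(np.uint8),cv2.MORPH_OPEN,np.ones((30,1),np.uint8))
print(fitbar([(p,m)],(.572,-.219),.053),get_state()["tool_pos"])
E
```

```text
(array([ 0.57108809, -0.21935849,  1.90539679]), np.float64(0.08166757940854326)) [ 0.5718877  -0.21889831  0.18125531]
```

View pics/w5.png

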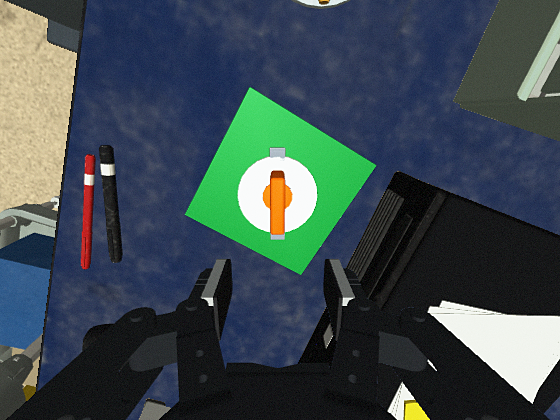

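The cover lies grip up at (277,197), in the middle of the mat and released, within about 1–2 mm of the centre. The robot touches nothing.

```bash
python3 -c "
from cell import *
print(sign_off())"
```

```text
the job is handed in; nothing more can be done
None
```

The orange holder is open and its cover lies grip up within about 2 mm of the green mat's centre, released; I left the blue holder closed, and handed the job in at about 15 s of the 48 s limit.

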